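# Lock the slide bracket with a quarter-turn thumbscrew

### The arm

A 6-joint arm with a two-finger parallel gripper is mounted at the origin on a cart in front of the work surface, level with it; the furniture and walls round the work are solid. World frame = base frame: x ahead of the robot, y to its left, z up, the work surface at z = 0. Lengths are in m, angles in rad, forces in N, time in s.
With the tool pointing down it reaches from about 0.3 to 0.775 m from the base axis. Payload 14.6 kg.
Tool frame: the origin (TCP) lies midway between the tips of the shut fingers; the grasp point (between the pads) lies 19 mm behind it; z points along the fingers, y is the line along which they close (so a half turn about z gives the same grasp; the last joint's range is limited). The gripper opens to 94 mm and grips with 3 to 60 N. Pads are 16 mm wide; open, the fingers measure 119 mm over their backs; the gripper's body (75 mm by 177 mm) begins 78 mm behind the grasp point.
Start: joints at [-1.39, 0.3, 1.521, -0, 1.321, -0.067], TCP at [0.135, -0.533, 0.205] pointing down, gripper open.
Joint ranges: [-3.03, 3.03], [-0.79, 2.21], [0.23, 2.52], [-1.04, 4.18], [0, 3.07], [-2.55, 2.55]. Speed limits (rad/s): [2.22, 2.22, 2.57, 3.14, 3.14, 3.14].

### API

Orientations are given as [roll, pitch, yaw] about the fixed x, y, z axes, in that order (R = Rz(yaw) Ry(pitch) Rx(roll)).
In Python, from station import telemetry, optics, ctrl gives the robot as it stands.
- The arm moves only by the tool carry_out, never from a script. Its argument "plan" is a list that holds one entry, the list of rows, each a list of 7 numbers: the shift along the tool's x, y, z in mm, then the turn, a rotation vector about the tool's x, y, z in rad, then the finger opening in mm, from 0 to 94. A call has 1 to 20 rows; each row shifts and turns the commanded pose from where the row before left it, along the tool's axes as they then stand; what a row does not reach is not made up. A row lasts 1/12 s, in which the tool goes at most 41.7 mm and 7.16 degrees, less where a joint would pass 70% of its speed; a pose out of reach is approached as far as the arm can. A call with a gripper value outside its range is refused whole. The fingers move at their own pace and stop on an object; "squeeze" is the grip in N (left out, the last holds). Time passes only in rows, so rows that do not move let the fingers close. It gives the time, the measured TCP pose, the force, the opening and the grip force at its end, in the units of the state.
- telemetry.get_obs(): the state, without advancing time (a new reading comes with each control period).
- optics.camera(name): name is "scene" or "top" or "wrist"; returns a dict with "pixels" (420x560x3 uint8, red, green, blue), "intrinsics" (3x3 intrinsics, pixels), "origin" and "rotation" of the camera in the world. Camera axes: x right, y down, z forward; pixel columns grow to the right and rows downward; lengths in m; the calibration is good to about 2 mm. A picture is of the moment at which its call begins. There is no depth.
- ctrl.hand_in(): hands the job in; it is judged then, once.
The state is a dict: "time_s": time; "qpos": joint angles; "joint_vel": joint speeds; "tau": joint torques, N m; "ee_pos": TCP position; "eef_rot": TCP orientation; "force": force on the tool from outside, world axes, zero at the start; "moment": the same for the moment, N m; "grip_width": finger opening in m; "grip_force": force on a finger pad.
Only numpy, scipy, OpenCV 4.12 (cv2) and the standard library are available. Lean on these libraries where they do the work, as an engineer would, in place of code of your own. Each camera call takes 0.05 s, during which the arm holds its last target. There are 200 camera calls.

### The job

Slide the dark steel angle bracket along its rail until its slot is about level with the black index lines, then take the thumbscrew from its stand and put its foot down through the bracket's slot and on through the slot in the core strip hidden below (feel for that one: it may lie up to 12 mm either side of the lines) until the flange rests on the bracket. Then turn the wing a quarter turn, either way, so that the foot locks underneath, and let go. Press only gently while you search, and leave the beaker, timer and tape roll where they are.

Things in the scene. Friction and masses are not known exactly. Their poses are not given: they have to be found in the camera images.
- rail: fixed aluminium slide rail, 76 x 230 mm, 26 mm high (two guide ribs stand to 32 mm); origin at the centre of its underside; y along the rail (sliding direction), x across, z up. In it lies a steel core strip, its top 26 mm above the bench, 6 mm thick, hollow below (down to 4 mm). The bracket hides the strip's only slot (see rail_mark); the strip stays put under ordinary forces
- rail_mark (a point): point on the rail's centre line at mid length, level with the short black index lines on the rail's edges, 26 mm above the bench; axes as the rail. The core strip's through slot, 25 mm along x by 10 mm along y, lies on the centre line (x = 0) but anywhere from y = -12 to +12 mm of this point, so it must be felt for
- bracket (a joint): position of the bracket along rail y, m: 0 when its slot is at the index lines, positive towards the end that bears its upright; travel -0.020 to 0.046. It slides with about 2 N of friction, stays where it is left and cannot lift off
- bracket_slot (a point): centre of the bracket's slot, at the top face of its foot plate, 34.5 mm above the bench; axes as the rail. The dark steel foot plate is 50 mm (x) by 130 mm (y), 8 mm thick; the slot goes through it, 26 mm along x by 11 mm along y
- bracket_upright (a point): grip point on the bracket's upright plate, 44 mm wide (x), 12 mm thick (y), whose top is 79.5 mm above the bench; the point lies on its mid plane 11 mm below its top edge, and 55 mm from the slot's centre in +y
- stand: fixed grey plastic stand, 56 x 46 mm, 40 mm high, origin at the centre of its underside; the thumbscrew stands in its slot (24.5 mm along stand x by 12.5 mm along stand y, 34 mm deep) with the flange resting on top, and lifts straight out
- screw_wing (a point): grip point on the loose thumbscrew (60 g): in the black wing, 25 mm above the flange's underside, on the screw's axis. The wing is a flat block 26 mm long (screw x), 10 mm thick (screw y: grip here), reaching from 12 to 36 mm above the flange's underside; z is the screw's axis, up
- screw_flange (a point): centre of the underside of the screw's 26 mm flange; axes as the wing. Below are an 8 mm shaft and a rounded cross-bar foot 20 mm long (screw x, parallel to the wing), 8 mm thick, lowest point 25.5 mm below this point; it passes the slots only with the wing across the rail (screw x along rail x). Height over the bench: foot resting on the core strip 51.5 mm, fully home 34.5 mm
- beaker: small glass beaker, 53 mm across and 68 mm high, bystander; origin at the centre of its underside
- bench_timer: white bench timer, 62 x 62 x 22 mm, bystander; origin at the centre of its underside
- tape_ring: roll of tape, 96 mm across and 25 mm high, bystander; origin at the centre of its underside
Not all that is in view belongs to the job. There is more than one size of the part that bears screw_wing; the job needs the smallest.

How it is judged:
On the way, in this order (a step that is already met when the one before it is completed fails the run):
1. the bracket's slot has been slid to within 17 mm of the index lines (value of joint bracket between -0.017 and 0.017 m), for 0.1 s.
2. the thumbscrew is through both slots, its flange within 3 mm of the bracket, with the wing still across the rail (z of screw_flange in the frame of rail below 0.0375 m and angle between the x axis of screw_flange and the x axis of rail, either way round below 0.4 rad and horizontal distance between screw_flange and bracket_slot below 0.012 m), for 0.1 s.
At the end, for the whole second after the job is handed in: The released screw is at rest and upright (within 7 deg) in both slots, flange within 3 mm of the bracket's top and within 12 mm of its slot's centre, wing within 25 deg of the rail's length; the bracket is within 17 mm of the index lines (all of step 1 and z of screw_flange in the frame of rail below 0.0375 m and angle between screw_flange's own z axis and vertical below 0.12 rad and angle between the x axis of screw_flange and the x axis of rail, either way round above 1.13 rad and horizontal distance between screw_flange and bracket_slot below 0.012 m and linear speed of thumbscrew below 0.02 m/s); the robot touches nothing.
It fails at once if the thumbscrew is pressed against the rail, its strip or the bracket with more than 40 N (contact force between thumbscrew and rail above 40 N).
It fails at once if the beaker is moved by more than 20 mm (distance of beaker from where it was at the start of the episode above 0.02 m).
It fails at once if the timer is moved by more than 20 mm (distance of bench_timer from where it was at the start of the episode above 0.02 m).
It fails at once if the tape roll is moved by more than 20 mm (distance of tape_ring from where it was at the start of the episode above 0.02 m).
It also fails if it takes over 70 s, if anything falls off the work surface, if the arm or the gripper's body presses on something with over 40 N, if the wrist force passes 120 N, or if a joint passes its speed limit or range.

## Working session

There is one attempt and no reset: what is moved stays moved. The work goes in short steps, Python scripts to look and compute and a tool call to move; the robot and the scene stay as the last step left them, time stands still between calls to the robot, and variables do not carry over. Pictures are saved under pics/ and viewed, at most 10 in all, crops included, and the job is handed in when it is done.

Besides the shell and the picture viewer there is one more tool, called after "Emit:" as name(argument=value, ...) on one line, values as JSON. carry_out: Moves the arm, as the interface text tells. Its arguments: {"type":"object","properties":{"plan":{"type":"array","items":{"type":"array","items":{"type":"array","items":{"type":"number"}}}},"squeeze":{"type":"number"}},"required":["plan"]}

```bash
mkdir -p pics; ls; cat > h.py <<'E'
import numpy as np, cv2
from station import telemetry, optics, ctrl
def snap(n,f):
    c=optics.camera(n); cv2.imwrite(f'pics/{f}.png',cv2.cvtColor(c['pixels'],cv2.COLOR_RGB2BGR))
    np.savez(f'pics/{f}.npz',**{k:np.array(c[k]) for k in('pixels','intrinsics','origin','rotation')}); return c
def load(f): return dict(np.load(f'pics/{f}.npz'))
def ray(c,uv):
    d=c['rotation']@np.linalg.inv(c['intrinsics'])@np.array([uv[0],uv[1],1.]); return c['origin'],d/np.linalg.norm(d)
def onz(c,uv,z):
    o,d=ray(c,uv); return o+d*(z-o[2])/d[2]
def tri(l):
    A=0;b=0
    for c,uv in l:
        o,d=ray(c,uv);P=np.eye(3)-np.outer(d,d);A=A+P;b=b+P@o
    x=np.linalg.solve(A,b); return x,[np.linalg.norm(np.cross(ray(c,uv)[1],x-c['origin'])) for c,uv in l]
def proj(c,p):
    q=c['intrinsics']@(c['rotation'].T@(np.array(p)-c['origin'])); return q[:2]/q[2]
E
python3 - <<'E'
from h import *
a=snap('top','top0');b=snap('scene','scene0');w=snap('wrist','wrist0')
for c in(a,b,w):print(c['origin'],np.round(c['rotation'],3).tolist(),c['intrinsics'][0,0])
print(telemetry.get_obs())
E
```

```text
pics
[0.41717623 0.09329296 1.34325594] [-3.011, -0.002, -1.591] 434.20603844875205
[ 0.17167559 -0.59145225  0.94299903] [-2.394, -0.002, -0.554] 442.793687224962
[ 0.21305683 -0.51330182  0.38423039] [2.868, 0.001, -1.323] 289.3827183884079
{'time_s': 0.15, 'qpos': array([-1.38961158e+00,  3.00305712e-01,  1.52138280e+00,  5.00480911e-06,
        1.32069771e+00, -6.66013018e-02]), 'joint_vel': array([-0.00050581, -0.00054791, -0.00158836,  0.00141593,  0.00044258,
       -0.00030965]), 'tau': array([-1.24401249e-04, -5.31964159e+01, -3.52821386e+01,  7.07220286e-02,
        2.36295664e-02, -6.67346285e-05]), 'ee_pos': array([ 0.13485791, -0.53302844,  0.20506094]), 'eef_rot': array([-3.14080116e+00, -5.76511689e-05,  2.47784790e-01]), 'force': array([ 0.41690392, -0.22889512, -0.765904  ]), 'moment': array([ 0.02265079, -0.01028981,  0.03046988]), 'grip_force': 0.0, 'grip_width': 0.0937359085365506}
```

View pics/top0.png

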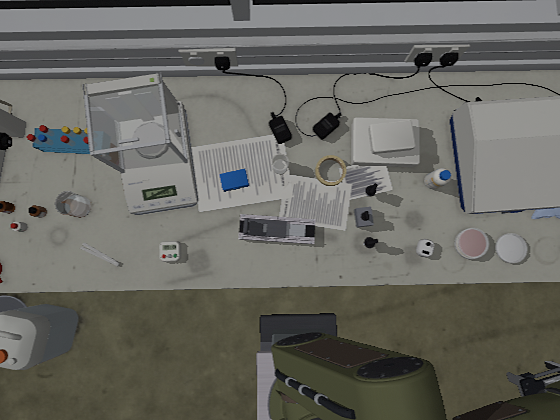

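View pics/scene0.png

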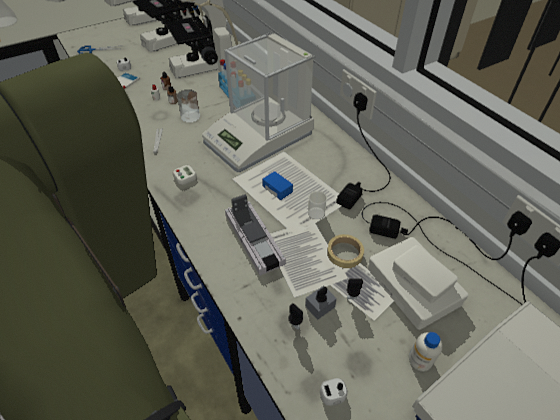

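The top view shows the rail at about (277,230) with the bracket, the stand with a screw at (365,215), other screws at (371,189) and (371,243), the tape at (331,170) and the beaker at (280,162). In the scene view the three screws are at (296,315), (320,298) and (355,287). Next I'll zoom in on both.

```bash
sed -i '2i from scipy.spatial.transform import Rotation as Ro' h.py
python3 - <<'E'
s=open('h.py').read()
s=s.replace("    c=optics.camera(n); cv2","    c=dict(optics.camera(n)); c['rotation']=Ro.from_euler('xyz',c['rotation']).as_matrix(); cv2")
open('h.py','w').write(s)
E
python3 - <<'E'
from h import *
a=snap('top','top1')['pixels'];b=snap('scene','scene1')['pixels']
A=cv2.resize(a[150:260,225:390],None,fx=4.8,fy=4.8,interpolation=cv2.INTER_CUBIC)[:,:,::-1]
B=cv2.resize(b[180:340,215:375],None,fx=3.7,fy=3.7,interpolation=cv2.INTER_CUBIC)[:,:,::-1]
cv2.imwrite('pics/A.png',A);cv2.imwrite('pics/B.png',B);print(A.shape,B.shape)
E
```

```text
(528, 792, 3) (592, 592, 3)
```

View pics/A.png

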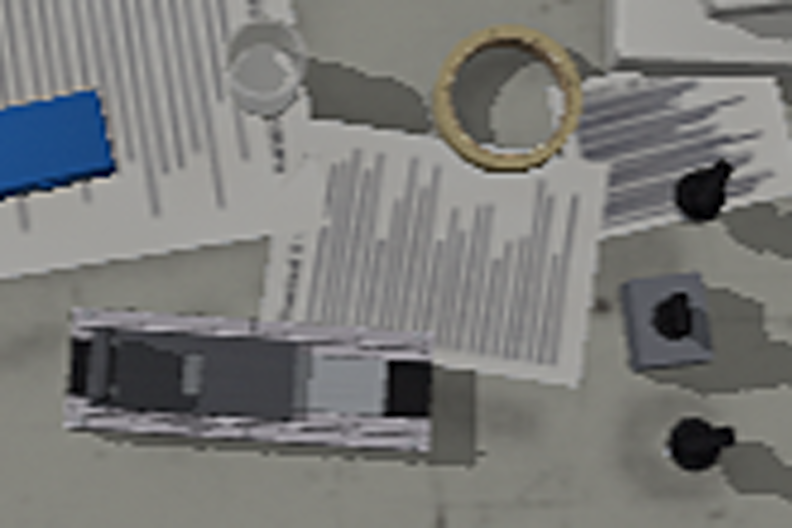

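View pics/B.png

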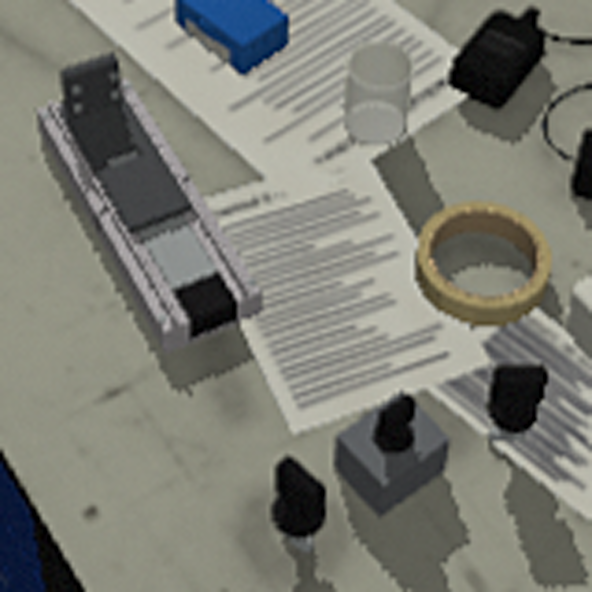

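The stand holds the smallest screw, and the bracket sits towards the rail's left end, which is the +y world side. I'll get coarse positions, then move the wrist camera closer.

```bash
cat >> h.py <<'E'
def goto(p,yaw):
    o=telemetry.get_obs(); R=Ro.from_euler('xyz',o['eef_rot']); d=R.inv().apply(np.array(p)-o['ee_pos'])*1000
    T=Ro.from_euler('xyz',[np.pi,0,yaw]); r=(R.inv()*T).as_rotvec()
    print('tool shift mm',np.round(d,1),'rot',np.round(r,3),'| rows>=',np.ceil(max(np.linalg.norm(d)/41.7,np.linalg.norm(r)/.125)), 'now',np.round(o['ee_pos'],4),np.round(o['eef_rot'],3))
E
python3 - <<'E'
from h import *
a,b=load('top1'),load('scene1')
f=lambda x,y:(225+x/4.8,150+y/4.8); g=lambda x,y:(215+x/3.7,180+y/3.7)
c=[onz(a,f(*p),.032) for p in((70,308),(432,335),(432,450),(65,428))]
print(np.round(c,3)); m=np.mean(c,0); print('rail c',m)
d=c[0]+c[3]-c[1]-c[2]; print('yaw rail y',np.arctan2(d[1],d[0]),np.linalg.norm(d)/2)
for n,p in dict(stand=((630,284),(705,273),(712,362),(635,372))).items():
  print(n,np.round([onz(a,f(*q),.04) for q in p],3),np.mean([onz(a,f(*q),.04) for q in p],0))
print('wing',tri([(a,f(674,315)),(b,g(397,420))]))
print('upright',tri([(a,f(100,365)),(b,g(92,70))]))
print('decoys',onz(a,f(705,195),.05),onz(a,f(690,445),.05))
goto([.42,-.13,.22],0)
E
```

```text
[[ 0.563  0.204  0.032]
 [ 0.541 -0.024  0.032]
 [ 0.468 -0.022  0.032]
 [ 0.487  0.208  0.032]]
rail c [0.5146802  0.09161257 0.032     ]
yaw rail y 1.4837080847666293 0.2301018079391626
stand [[ 0.57  -0.149  0.04 ]
 [ 0.576 -0.197  0.04 ]
 [ 0.52  -0.198  0.04 ]
 [ 0.514 -0.15   0.04 ]] [ 0.54494876 -0.17355725  0.04      ]
wing (array([ 0.54980946, -0.17368127,  0.05516716]), [np.float64(0.0018050627722253883), np.float64(0.0018050627722255384)])
upright (array([0.52507901, 0.18204432, 0.07146631]), [np.float64(0.0024918299494872467), np.float64(0.0024918299494873105)])
decoys [ 0.6241107  -0.19691846  0.05      ] [ 0.46767998 -0.18007064  0.05      ]
tool shift mm [ 375.3 -320.9  -14.6] rot [-0.001  0.     0.248] | rows>= 12.0 now [ 0.1349 -0.5331  0.2052] [-3.141 -0.     0.248]
```

Emit:
carry_out(plan=[[[32, -20, -1, 0, 0, 0, 94], [32, -20, -1, 0, 0, 0, 94], [32, -20, -1, 0, 0, 0, 94], [32, -20, -1, 0, 0, 0, 94], [32, -20, -1, 0, 0, 0, 94], [32, -20, -1, 0, 0, 0, 94], [32, -20, -1, 0, 0, 0, 94], [32, -20, -1, 0, 0, 0, 94], [32, -20, -1, 0, 0, 0, 94], [32, -20, -1, 0, 0, 0, 94], [32, -20, -1, 0, 0, 0, 94], [32, -20, -1, 0, 0, 0, 94], [32, -20, -1, 0, 0, 0, 94], [32, -20, -1, 0, 0, 0, 94], [0, 0, 0, 0, 0, 0.1, 94], [0, 0, 0, 0, 0, 0.1, 94], [0, 0, 0, 0, 0, 0.05, 94], [0, 0, 0, 0, 0, 0, 94], [0, 0, 0, 0, 0, 0, 94]]])

```text
time_s: 1.83
ee_pos: [0.5005, -0.1518, 0.2194]
eef_rot: [-3.142, 0.0, -0.0]
force: [0.0, -0.7, 0.3]
grip_width: 0.0942
grip_force: 0.0
```

```bash
python3 - <<'E'
from h import *
w=snap('wrist','w1');print(w['origin'],np.round(w['rotation'],3).tolist())
goto([.46,.09,.24],-.087)
E
```

```text
[ 0.58109351 -0.15138166  0.39864082] [[-0.001, -0.963, -0.27], [-1.0, 0.001, 0.0], [-0.0, 0.27, -0.963]]
tool shift mm [ -40.5 -241.9  -20.6] rot [-0.     0.     0.087] | rows>= 6.0 now [ 0.5005 -0.1519  0.2194] [-3.142  0.    -0.   ]
```

View pics/w1.png

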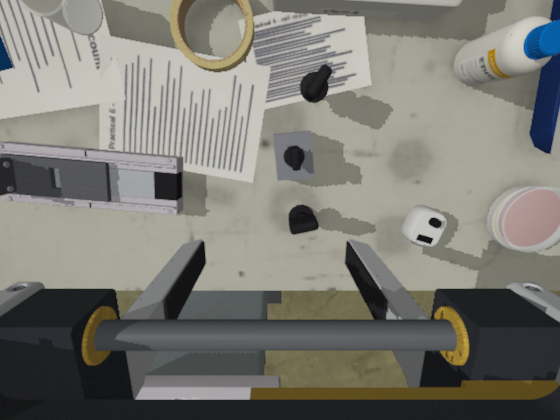

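The wrist view shows the stand and screw at (294,156) and the decoys at (314,87) and (303,219). The rail is at the left, with its index lines at about (86,155) and (85,208), and the bracket slot is at about (57,180). I'll move over the rail.

Emit:
carry_out(plan=[[[-5, -30, 0, 0, 0, 0, 94], [-5, -30, 0, 0, 0, 0, 94], [-5, -30, 0, 0, 0, 0, 94], [-5, -30, 0, 0, 0, 0, 94], [-5, -30, 0, 0, 0, 0, 94], [-5, -30, 0, 0, 0, 0, 94], [-5, -30, 0, 0, 0, 0, 94], [-5, -30, 0, 0, 0, 0, 94], [0, 0, 0, 0, 0, 0.087, 94], [0, 0, 0, 0, 0, 0, 94], [0, 0, 0, 0, 0, 0, 94]]])

```text
time_s: 2.8
ee_pos: [0.4611, 0.088, 0.2195]
eef_rot: [3.141, -0.0, -0.086]
force: [0.9, -1.5, -1.1]
grip_width: 0.0938
grip_force: 0.0
```

```bash
python3 - <<'E'
from h import *
w=snap('wrist','w2');print(w['origin'],np.round(w['rotation'],3).tolist())
I=w['pixels'][60:290,90:470];cv2.imwrite('pics/C.png',cv2.resize(I,None,fx=2.1,fy=2.1,interpolation=cv2.INTER_CUBIC)[:,:,::-1])
E
```

```text
[0.54135108 0.08179479 0.3987888 ] [[-0.086, -0.959, -0.269], [-0.996, 0.083, 0.023], [-0.0, 0.27, -0.963]]
```

View pics/C.png

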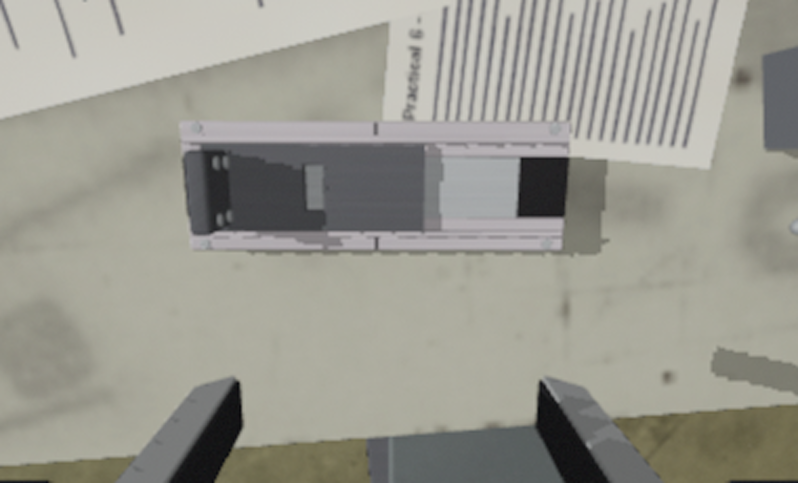

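The crop shows the index lines at (376,128) and (376,243), the bracket slot at (315,187), and the upright at x 185–207, y 150–235 (crop pixels).

```bash
python3 - <<'E'
from h import *
w1,w=load('w1'),load('w2'); f=lambda x,y:(90+x/2.1,60+y/2.1)
i1,i2=onz(w,f(376,128),.026),onz(w,f(376,243),.026)
m=(i1+i2)/2; print('idx',i1,i2,'mid',m,'span',np.linalg.norm(i1-i2))
C=np.array([onz(w,f(*p),.026) for p in((180,122),(571,122),(562,250),(193,250))]);print(C.round(4),C.mean(0))
d=C[0]+C[3]-C[1]-C[2]; yaw=np.arctan2(d[1],d[0])-np.pi/2; print('rail yaw',yaw,np.linalg.norm(d)/2)
ry=np.array([-np.sin(yaw),np.cos(yaw),0])
s=onz(w,f(315,187),.0345); print('slot',s,'joint',(s-m)@ry, 'x off',(s-m)@[np.cos(yaw),np.sin(yaw),0])
print('slot tri',tri([(w1,(57.5,180)),(w,f(315,187))]),'idx tri',tri([(w1,(86,155)),(w,f(376,128))]))
u=[onz(w,f(*p),.0795) for p in((186,152),(186,233),(207,152),(207,233))]
print('upr',np.round([[(q-m)@[np.cos(yaw),np.sin(yaw),0],(q-m)@ry] for q in u],4)); print('upright pred',s+.055*ry)
# dark screw blob in stand, w1: stand & wing
I=w1['pixels'][120:190,265:325].astype(int); k=(I.max(2)<45).astype(np.uint8); 
n,l,st,ce=cv2.connectedComponentsWithStats(k); print(st,ce)
E
```

```text
idx [0.55247839 0.08812982 0.026     ] [0.48509383 0.09432652 0.026     ] mid [0.51878611 0.09122817 0.026     ] span 0.06766888356051189
[[ 0.5657  0.202   0.026 ]
 [ 0.546  -0.0257  0.026 ]
 [ 0.4709 -0.0198  0.026 ]
 [ 0.4905  0.2074  0.026 ]] [0.5182637  0.09095773 0.026     ]
rail yaw -0.08618863054463977 0.2282741662982287
slot [0.52234957 0.1267085  0.0345    ] joint 0.03565537848993315 x off 0.0004960159878102967
slot tri (array([0.52083808, 0.12677696, 0.03194663]), [np.float64(0.0013995358824124904), np.float64(0.0013995358824125158)]) idx tri (array([0.55146894, 0.08793696, 0.02700462]), [np.float64(0.000994589291060547), np.float64(0.0009945892910606963)])
upr [[ 0.0207  0.0952]
 [-0.0204  0.0989]
 [ 0.0207  0.0845]
 [-0.0204  0.0878]]
upright pred [0.52708407 0.18150434 0.0345    ]
[[   0    0   60   70 3862]
 [  19   26   20   24  338]] [[29.53366132 34.29544278]
 [29.11538462 36.83727811]]
```

Slot is at +35.5 mm, and the sizes and heights match the text. I'll grip the upright and slide the bracket by about −35 mm.

Emit:
carry_out(plan=[[[19, -33, 0, 0, 0, 0, 94], [19, -33, 0, 0, 0, 0, 94], [19, -33, 0, 0, 0, 0, 94], [0, 0, 35, 0, 0, 0, 94], [0, 0, 35, 0, 0, 0, 70], [0, 0, 35, 0, 0, 0, 60], [0, 0, 25, 0, 0, 0, 60], [0, 0, 20, 0, 0, 0, 60], [0, 0, 20, 0, 0, 0, 60], [0, 0, 0, 0, 0, 0, 60], [0, 0, 0, 0, 0, 0, 5], [0, 0, 0, 0, 0, 0, 5], [0, 0, 0, 0, 0, 0, 5], [0, 0, 0, 0, 0, 0, 5], [0, 0, 0, 0, 0, 0, 5], [0, 0, 0, 0, 0, 0, 5], [0, 0, 0, 0, 0, 0, 5]]], squeeze=15)

```text
time_s: 4.27
ee_pos: [0.5267, 0.1818, 0.0498]
eef_rot: [-3.141, -0.0, -0.089]
force: [-0.8, -0.6, -0.3]
grip_width: 0.0168
grip_force: 0.0
```

Emit:
carry_out(plan=[[[0, 0, 0, 0, 0, 0, 5], [0, 0, 0, 0, 0, 0, 5], [0, 0, 0, 0, 0, 0, 5], [0, 0, 0, 0, 0, 0, 5], [0, 5, 0, 0, 0, 0, 5], [0, 5, 0, 0, 0, 0, 5], [0, 5, 0, 0, 0, 0, 5], [0, 5, 0, 0, 0, 0, 5], [0, 5, 0, 0, 0, 0, 5], [0, 5, 0, 0, 0, 0, 5], [0, 5, 0, 0, 0, 0, 5], [0, 0, 0, 0, 0, 0, 5], [0, 0, 0, 0, 0, 0, 5], [0, 0, 0, 0, 0, 0, 5]]])

```text
time_s: 5.43
ee_pos: [0.5236, 0.146, 0.0496]
eef_rot: [3.141, -0.0, -0.09]
force: [-1.2, -3.1, 6.1]
grip_width: 0.012
grip_force: 15.0
```

Emit:
carry_out(plan=[[[0, 0, 0, 0, 0, 0, 60], [0, 0, 0, 0, 0, 0, 60], [0, 0, 0, 0, 0, 0, 60], [0, 0, 0, 0, 0, 0, 60], [0, 0, -20, 0, 0, 0, 60], [0, 0, -30, 0, 0, 0, 60], [0, 0, -35, 0, 0, 0, 60], [0, 0, -35, 0, 0, 0, 60], [-15, 10, -30, 0, 0, 0, 60], [-15, 20, -20, 0, 0, 0, 60], [-15, 20, 0, 0, 0, 0, 60], [-15, 20, 0, 0, 0, 0, 60], [0, 0, 0, 0, 0, 0, 60], [0, 0, 0, 0, 0, 0, 60]]])

```text
time_s: 6.6
ee_pos: [0.4573, 0.082, 0.2198]
eef_rot: [-3.141, -0.001, -0.09]
force: [0.7, 0.5, -0.1]
grip_width: 0.0598
grip_force: 0.0
```

```bash
python3 - <<'E'
from h import *
w=snap('wrist','w3')
I=w['pixels'][60:290,90:470];cv2.imwrite('pics/D.png',cv2.resize(I,None,fx=2.1,fy=2.1,interpolation=cv2.INTER_CUBIC)[:,:,::-1])
goto([.5,-.2,.17],.05)
E
```

```text
tool shift mm [ 67.4 277.6  49.6] rot [-0.   -0.   -0.14] | rows>= 7.0 now [0.4577 0.0825 0.2196] [-3.141 -0.    -0.09 ]
```

View pics/D.png

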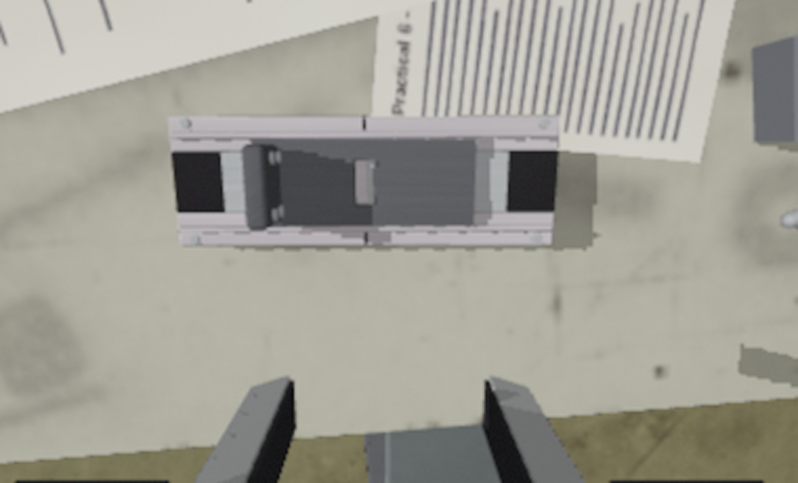

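The bracket slot at (365,182) is now level with the lines at (365,123) and (366,238). Next I'll read the shade inside the slot and measure the screw from near the stand.

Emit:
carry_out(plan=[[[7, 28, 4, 0, 0, 0, 60], [7, 28, 5, 0, 0, 0, 60], [7, 28, 5, 0, 0, 0, 60], [7, 28, 5, 0, 0, 0, 60], [7, 28, 5, 0, 0, 0, 60], [7, 28, 5, 0, 0, 0, 60], [7, 28, 5, 0, 0, 0, 60], [7, 28, 5, 0, 0, 0, 60], [7, 28, 5, 0, 0, 0, 60], [5, 26, 5, 0, 0, 0, 60], [0, 0, 0, 0, 0, -0.07, 60], [0, 0, 0, 0, 0, -0.07, 60], [0, 0, 0, 0, 0, 0, 60], [0, 0, 0, 0, 0, 0, 60]]])

```text
time_s: 7.82
ee_pos: [0.501, -0.2001, 0.17]
eef_rot: [-3.141, 0.001, 0.049]
force: [0.4, 0.4, 0.2]
grip_width: 0.06
grip_force: 0.0
```

```bash
python3 - <<'E'
from h import *
w3=load('w3');print(w3['pixels'][134:162,256:273].max(2)[::2])
w=snap('wrist','w4'); I=w['pixels'][80:300,180:400];cv2.imwrite('pics/E.png',cv2.resize(I,None,fx=2.7,fy=2.7,interpolation=cv2.INTER_CUBIC)[:,:,::-1])
print(w['origin'],telemetry.get_obs()['ee_pos'])
E
```

```text
[[102 101 102 101 102 101 101 102 101 102 102 102 101 100 100  99 101]
 [102  97  83 101 115 118 119 120 117 118 120 119 108  95  96 102 101]
 [ 72  70  76 121 141 141 140 141 134 132 149 147 118  87  89 101 101]
 [ 72  73  62 118 143 144 143 144 136 132 134 124 107 101 101 102 101]
 [ 74  74  61 118 145 145 145 145 137 133 134 118 102 100 101 101 100]
 [ 71  71  64 118 143 143 144 143 136 132 133 117 101 101 101 102 101]
 [ 72  71  64 118 144 142 143 144 137 132 133 116 100  99  99  99  99]
 [ 72  71  65 118 143 143 143 144 136 133 133 122 105 100  99 100  98]
 [ 73  72  66 116 142 142 142 141 137 132 132 126 110 103 101 101 102]
 [ 73  72  64 115 140 141 142 141 138 131 129 122 107 102  99 100 101]
 [ 73  74  68 100 133 143 142 143 140 133 131 124  96  88 101 102 102]
 [ 73  73  68  89 117 125 126 125 124 121 122 116  89  88 102 101 101]
 [ 72  73  70  66  66  67  66  67  66  66  70  88 100 101  99 100  99]
 [ 71  71  69  71  71  71  71  70  72  71  70  87  99  99  98  99  98]]
[ 0.58157199 -0.19575964  0.34918453] [ 0.50091877 -0.20003682  0.17012493]
```

View pics/E.png

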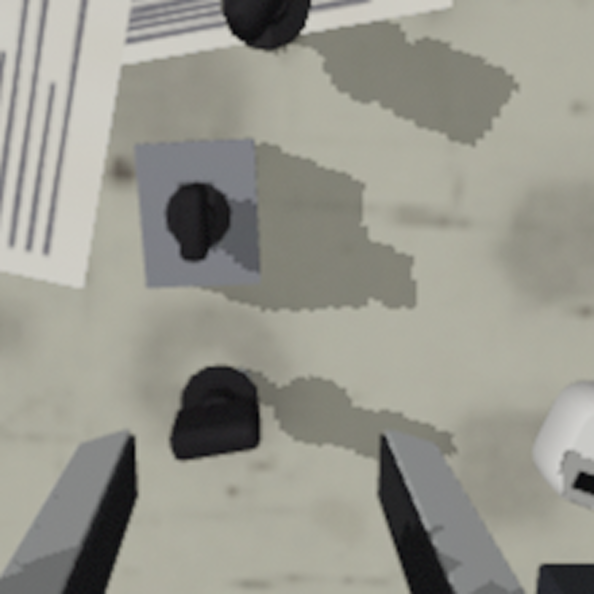

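The crop shows the stand with corners at about (134,146), (255,139), (262,271) and (147,287). The screw flange is centred near (198,215), and the wing's near end reaches (194,262). I'll work out the positions by rays.

```bash
python3 - <<'E'
from h import *
w3=load('w3');P=w3['pixels']
f3=lambda x,y:(int(90+x/2.1),int(60+y/2.1))
for n,p in dict(stripR=(500,165),stripR2=(497,200),stripL=(232,165),shadR=(482,185),slotL=(361,185),slotR=(370,185),blk=(200,185),ribtop=(330,120)).items():
  x,y=f3(*p);print(n,P[y,x])
w1,w=load('w1'),load('w4'); f=lambda x,y:(180+x/2.7,80+y/2.7)
C=np.array([onz(w,f(*p),.04) for p in((134,146),(255,139),(262,271),(147,287))]);print(C.round(4),'stand',C.mean(0))
e=C[0]-C[3]+C[1]-C[2];g=C[0]-C[1]+C[3]-C[2]; print('yaw',np.arctan2(e[1],e[0]),np.arctan2(g[1],g[0])-np.pi/2,np.linalg.norm(e)/2,np.linalg.norm(g)/2)
print('stand tri',tri([(w1,(276,133.5)),(w,f(134,146))]),tri([(w1,(312.5,179)),(w,f(262,271))]))
print('wing -x end', onz(w,f(194,261),.076),'flange ctr',onz(w,f(198,212),.043))
for nm,c,r in(('w1',w1,(120,190,265,325)),('w4',w,(135,185,230,275))):
  I=c['pixels'][r[0]:r[1],r[2]:r[3]].max(2); k=(I<40).astype(np.uint8); n,l,st,ce=cv2.connectedComponentsWithStats(k); j=1+st[1:,4].argmax(); ys=np.where((l==j).any(1))[0]
  print(nm,st[j]); 
  for y in ys: xs=np.where(l[y]==j)[0]; print(y+r[0],xs[0]+r[2],xs[-1]+r[2],end=' ; ')
  print()
E
```

```text
stripR [173 175 176]
stripR2 [171 174 175]
stripL [171 175 176]
shadR [128 130 131]
slotL [143 139 142]
slotR [129 132 133]
blk [36 35 37]
ribtop [189 185 188]
[[ 0.5749 -0.1491  0.04  ]
 [ 0.5797 -0.1952  0.04  ]
 [ 0.5291 -0.2005  0.04  ]
 [ 0.5204 -0.1547  0.04  ]] stand [ 0.55100303 -0.17486112  0.04      ]
yaw 0.10263866264499824 0.14671566121367952 0.052832796483256485 0.04643887066719661
stand tri (array([ 0.57621425, -0.15256826,  0.06329629]), [np.float64(0.0008515466563254482), np.float64(0.0008515466563252872)]) (array([ 0.52165594, -0.20095366,  0.01711385]), [np.float64(0.0035046600746166433), np.float64(0.003504660074616725)])
wing -x end [ 0.53757238 -0.17585871  0.076     ] flange ctr [ 0.55140859 -0.17448035  0.043     ]
w1 [ 20  26  19  24 328]
146 294 295 ; 147 291 297 ; 148 289 299 ; 149 288 300 ; 150 287 302 ; 151 286 302 ; 152 286 302 ; 153 285 303 ; 154 285 303 ; 155 285 303 ; 156 285 303 ; 157 285 303 ; 158 285 303 ; 159 285 303 ; 160 285 302 ; 161 286 302 ; 162 287 301 ; 163 288 301 ; 164 289 300 ; 165 290 299 ; 166 292 299 ; 167 293 299 ; 168 293 299 ; 169 294 297 ; 
w4 [ 12  13  23  28 446]
148 251 255 ; 149 247 257 ; 150 247 258 ; 151 246 260 ; 152 245 261 ; 153 244 262 ; 154 244 263 ; 155 243 263 ; 156 243 263 ; 157 244 264 ; 158 243 264 ; 159 243 264 ; 160 242 264 ; 161 242 264 ; 162 243 264 ; 163 244 264 ; 164 243 263 ; 165 244 263 ; 166 245 262 ; 167 245 261 ; 168 246 261 ; 169 247 259 ; 170 247 258 ; 171 247 257 ; 172 247 256 ; 173 247 255 ; 174 248 255 ; 175 248 254 ;
```

The slot pixels are informative. The left part is pinkish, so it's the rail floor seen through the strip slot. The right part matches the shaded strip. So the strip slot's −y edge lies near the index lines, and I expect an offset of about +5 mm. I'll check this and the wing height with rays.

```bash
python3 - <<'E'
from h import *
w1,w3,w=load('w1'),load('w3'),load('w4')
m=np.array([.5188,.0912,.026]);ry=np.array([np.sin(.087),np.cos(.087),0])
f=lambda x,y:(90+x/2.1,60+y/2.1)
for n,p,z in(('strip edge',(264,147),.026),('slotL',(258.6,147),.0345),('slotR',(267.6,147),.0345),('idx',(264,118.6),.026),('idx2',(264.2,173.3),.026)):
  q=onz(w3,p,z);print(n,q.round(4),'rail y',((q-m)@ry).round(4))
print('wing end',tri([(w1,(295.7,169.5)),(w,(251.2,175.5))]))
print('flange far',tri([(w1,(294.5,145.7)),(w,(253,147.7))]))
goto([.551,-.1747,.1],.11)
E
```

```text
strip edge [0.5182 0.0911 0.026 ] rail y -0.0001
slotL [0.5192 0.0974 0.0345] rail y 0.0062
slotR [0.5182 0.0863 0.0345] rail y -0.0049
idx [0.5522 0.0877 0.026 ] rail y -0.0006
idx2 [0.4851 0.0942 0.026 ] rail y 0.0001
wing end (array([ 0.53778527, -0.17480322,  0.07055155]), [np.float64(1.2441050934180683e-05), np.float64(1.244105093429201e-05)])
flange far (array([ 0.56297099, -0.17432784,  0.05018495]), [np.float64(6.210161333277435e-05), np.float64(6.21016133328492e-05)])
tool shift mm [ 51.3 -22.8  70.1] rot [-0.     0.    -0.061] | rows>= 3.0 now [ 0.5009 -0.2     0.1701] [-3.141  0.     0.049]
```

Emit:
carry_out(plan=[[[0, 0, 0, 0, 0, -0.061, 50], [26.3, -9.8, 0, 0, 0, 0, 50], [26.3, -9.8, 0, 0, 0, 0, 50], [0, 0, 30, 0, 0, 0, 50], [0, 0, 30, 0, 0, 0, 50], [0, 0, 30, 0, 0, 0, 50], [0, 0, 20, 0, 0, 0, 50], [0, 0, 10, 0, 0, 0, 50], [0, 0, 0, 0, 0, 0, 50], [0, 0, 0, 0, 0, 0, 50]]])

```text
time_s: 8.7
ee_pos: [0.5511, -0.175, 0.0512]
eef_rot: [3.141, -0.001, 0.111]
force: [-0.2, -0.3, 0.5]
grip_width: 0.0497
grip_force: 0.0
```

Emit:
carry_out(plan=[[[0, 0, 0, 0, 0, 0, 4], [0, 0, 0, 0, 0, 0, 4], [0, 0, 0, 0, 0, 0, 4], [0, 0, 0, 0, 0, 0, 4], [0, 0, 0, 0, 0, 0, 4], [0, 0, 0, 0, 0, 0, 4], [0, 0, 0, 0, 0, 0, 4], [0, 0, 0, 0, 0, 0, 4], [0, 0, 0, 0, 0, 0, 4]]], squeeze=20)

```text
time_s: 9.45
ee_pos: [0.5507, -0.1752, 0.0507]
eef_rot: [3.141, -0.0, 0.112]
force: [-0.6, 0.1, 3.2]
grip_width: 0.0128
grip_force: 20.0
```

Opening reads 12.8 mm where I expected 10, so the wing may be slightly skewed. I'll let it settle, then lift.

Emit:
carry_out(plan=[[[0, 0, 0, 0, 0, 0, 4], [0, 0, 0, 0, 0, 0, 4], [0, 0, -4, 0, 0, 0, 4], [0, 0, -8, 0, 0, 0, 4], [0, 0, -10, 0, 0, 0, 4], [0, 0, -15, 0, 0, 0, 4], [0, 0, -20, 0, 0, 0, 4], [0, 0, -20, 0, 0, 0, 4], [0, 0, 0, 0, 0, 0, 4], [0, 0, 0, 0, 0, 0, 4]]], squeeze=25)

```text
time_s: 10.28
ee_pos: [0.551, -0.1752, 0.1286]
eef_rot: [3.141, -0.002, 0.112]
force: [-0.3, 0.1, -1.6]
grip_width: 0.0124
grip_force: 25.0
```

```bash
python3 - <<'E'
from h import *
w=snap('wrist','w5');s=snap('scene','s5')
I=w['pixels'][150:350,180:380];q=proj(s,telemetry.get_obs()['ee_pos']).astype(int);print(q)
J=s['pixels'][q[1]-50:q[1]+50,q[0]-50:q[0]+50]
cv2.imwrite('pics/F.png',np.hstack([cv2.resize(x,(400,400),interpolation=cv2.INTER_CUBIC) for x in(np.clip(I.astype(int)*2,0,255).astype(np.uint8),np.clip(J.astype(int)*2,0,255).astype(np.uint8))])[:,:,::-1])
print(telemetry.get_obs()['grip_width'])
E
```

```text
[324 276]
0.012590806477497649
```

View pics/F.png

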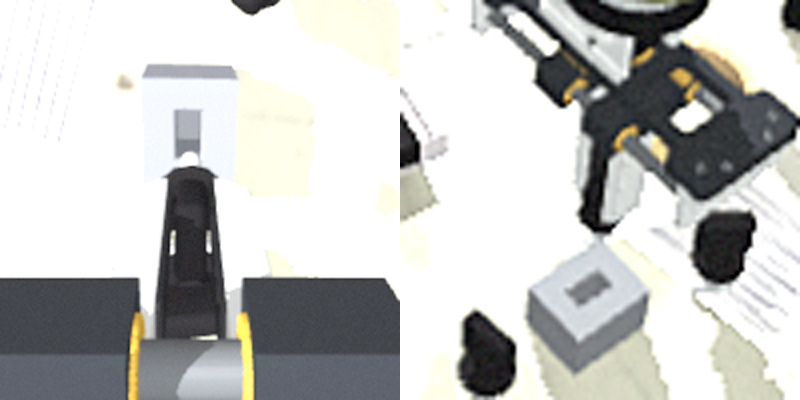

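The screw is held by the tips and clear of the stand. The light slits beside the wing and the 12.6 mm opening suggest the tips hold the hub rather than the wing. I'll set it back and regrip 7 mm higher.

Emit:
carry_out(plan=[[[0, 0, 20, 0, 0, 0, 4], [0, 0, 20, 0, 0, 0, 4], [0, 0, 15, 0, 0, 0, 4], [0, 0, 10, 0, 0, 0, 4], [0, 0, 6, 0, 0, 0, 4], [0, 0, 4, 0, 0, 0, 4], [0, 0, 2, 0, 0, 0, 4], [0, 0, 0, 0, 0, 0, 4], [0, 0, 0, 0, 0, 0, 24], [0, 0, 0, 0, 0, 0, 24], [0, 0, 0, 0, 0, 0, 24], [0, 0, -7, 0, 0, 0, 24], [0, 0, 0, 0, 0, 0, 4], [0, 0, 0, 0, 0, 0, 4], [0, 0, 0, 0, 0, 0, 4], [0, 0, 0, 0, 0, 0, 4], [0, 0, 0, 0, 0, 0, 4], [0, 0, 0, 0, 0, 0, 4], [0, 0, 0, 0, 0, 0, 4]]], squeeze=25)

```text
time_s: 11.97
ee_pos: [0.5508, -0.1751, 0.0578]
eef_rot: [3.141, -0.0, 0.112]
force: [-0.5, -0.1, 5.4]
grip_width: 0.0098
grip_force: 25.0
```

Opening is now 9.8 mm, so the wing is gripped properly. I'll lift, carry it over the slot and turn it to the rail's angle.

Emit:
carry_out(plan=[[[0, 0, -6, 0, 0, 0, 4], [0, 0, -14, 0, 0, 0, 4], [0, 0, -20, 0, 0, 0, 4], [0, 0, -20, 0, 0, 0, 4], [0, 0, -12, 0, 0, 0, 4], [0, -15, 0, 0, 0, 0, 4], [0, -25, 0, 0, 0, 0, 4], [0, -30, 0, 0, 0, 0, 4], [0, -32, 0, 0, 0, 0, 4], [0, -32, 0, 0, 0, 0, 4], [0, -32, 0, 0, 0, 0, 4], [0, -32, 0, 0, 0, 0, 4], [0, -30, 0, 0, 0, 0, 4], [-2, -25, 0, 0, 0, 0, 4], [0, -15, 0, 0, 0, 0, 4], [0, 0, 0, 0, 0, 0.1, 4], [0, 0, 0, 0, 0, 0.1, 4], [0, 0, 0, 0, 0, 0, 4], [0, 0, 0, 0, 0, 0, 4], [0, 0, 0, 0, 0, 0, 4]]])

```text
time_s: 13.63
ee_pos: [0.5184, 0.0911, 0.129]
eef_rot: [3.141, 0.001, -0.085]
force: [-0.8, 0.0, -0.7]
grip_width: 0.0095
grip_force: 25.0
```

```bash
python3 - <<'E'
from h import *
w=snap('wrist','w6');o=telemetry.get_obs();print(o['force'],o['moment'],o['grip_width'])
goto([.5187,.0913,.082],-.088)
P=w['pixels']; m=np.array([.5187,.0913,.0345]);q=proj(w,m);print(q)
I=P[60:330,160:400];cv2.imwrite('pics/G.png',cv2.resize(np.clip(I.astype(int)*1.6,0,255).astype(np.uint8),None,fx=2.2,fy=2.2,interpolation=cv2.INTER_CUBIC)[:,:,::-1])
E
```

```text
[ 0.51037526  0.35516338 -0.28003618] [ 0.03655268 -0.01595064  0.0070399 ] 0.009258492145284025
tool shift mm [ 0.3 -0.3 47.1] rot [0.    0.001 0.002] | rows>= 2.0 now [0.5184 0.091  0.1291] [ 3.142e+00  1.000e-03 -8.600e-02]
[275.44906435 214.22609474]
```

View pics/G.png

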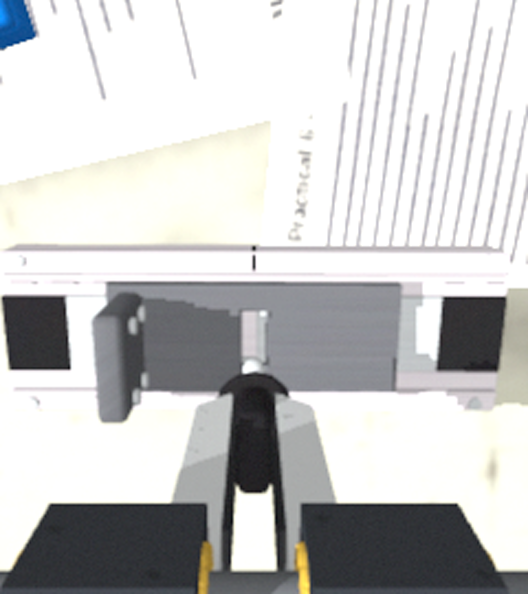

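The screw hangs upright and in line with the slot (foot at about (253,368), slot at (255,335) in the crop). I'll descend to just inside the bracket slot.

Emit:
carry_out(plan=[[[0, 0, 15, 0, 0, 0, 4], [0, 0, 15, 0, 0, 0, 4], [0, 0, 10, 0, 0, 0, 4], [0, 0, 5, 0, 0, 0, 4], [0, 0, 2, 0, 0, 0, 4], [0, 0, 2, 0, 0, 0, 4], [0, 0, 2, 0, 0, 0, 4], [0, 0, 2, 0, 0, 0, 4], [0, 0, 2, 0, 0, 0, 4], [0, 0, 1, 0, 0, 0, 4], [0, 0, 0, 0, 0, 0, 4], [0, 0, 0, 0, 0, 0, 4]]])

```text
time_s: 14.68
ee_pos: [0.5187, 0.091, 0.0735]
eef_rot: [-3.142, -0.0, -0.088]
force: [0.2, 0.8, -0.0]
grip_width: 0.0098
grip_force: 25.0
```

Emit:
carry_out(plan=[[[0, 0, 1, 0, 0, 0, 4], [0, 0, 1, 0, 0, 0, 4], [0, 0, 1, 0, 0, 0, 4], [0, 0, 0.7, 0, 0, 0, 4], [0, 0, 0, 0, 0, 0, 4], [0, 0, 0, 0, 0, 0, 4]]])

```text
time_s: 15.18
ee_pos: [0.5187, 0.091, 0.0697]
eef_rot: [3.142, 0.0, -0.088]
force: [0.3, -0.0, -0.5]
grip_width: 0.01
grip_force: 25.0
```

Emit:
carry_out(plan=[[[0, 0, 0.5, 0, 0, 0, 4], [0, 0, 0.5, 0, 0, 0, 4], [0, 0, 0, 0, 0, 0, 4], [0, 0, 0, 0, 0, 0, 4]]])

```text
time_s: 15.52
ee_pos: [0.5188, 0.091, 0.0689]
eef_rot: [-3.142, -0.0, -0.088]
force: [-0.3, 0.4, 0.3]
grip_width: 0.0096
grip_force: 25.0
```

Emit:
carry_out(plan=[[[0, 0, 0.5, 0, 0, 0, 4], [0, 0, 0.5, 0, 0, 0, 4], [0, 0, 0, 0, 0, 0, 4], [0, 0, 0, 0, 0, 0, 4]]])

```text
time_s: 15.85
ee_pos: [0.5191, 0.0912, 0.0683]
eef_rot: [-3.141, -0.001, -0.088]
force: [-0.1, 1.6, 5.7]
grip_width: 0.0101
grip_force: 25.0
```

Contact with the strip at about 6 N. I'll slide gently towards +rail y (tool −y).

Emit:
carry_out(plan=[[[0, -1, 0, 0, 0, 0, 4], [0, -1, 0, 0, 0, 0, 4], [0, -1, 0, 0, 0, 0, 4], [0, -1, 0, 0, 0, 0, 4], [0, -0.5, 0, 0, 0, 0, 4], [0, 0, 0, 0, 0, 0, 4], [0, 0, 0, 0, 0, 0, 4]]])

```text
time_s: 16.43
ee_pos: [0.5191, 0.0955, 0.0677]
eef_rot: [3.142, 0.0, -0.088]
force: [0.5, -0.9, -0.9]
grip_width: 0.0095
grip_force: 25.0
```

The vertical force has vanished, so the foot should be over the strip slot. I'll probe downward.

Emit:
carry_out(plan=[[[0, -0.3, 0.7, 0, 0, 0, 4], [0, 0, 0.7, 0, 0, 0, 4], [0, 0, 0.7, 0, 0, 0, 4], [0, 0, 0, 0, 0, 0, 4], [0, 0, 0, 0, 0, 0, 4]]])

```text
time_s: 16.85
ee_pos: [0.519, 0.0958, 0.0655]
eef_rot: [3.142, 0.0, -0.088]
force: [0.5, -2.4, -2.3]
grip_width: 0.0098
grip_force: 25.0
```

Emit:
carry_out(plan=[[[0, 0, 1, 0, 0, 0, 4], [0, 0, 1, 0, 0, 0, 4], [0, 0, 1, 0, 0, 0, 4], [0, 0, 1, 0, 0, 0, 4], [0, 0, 1, 0, 0, 0, 4], [0, 0, 0, 0, 0, 0, 4]]])

```text
time_s: 17.35
ee_pos: [0.519, 0.0958, 0.0604]
eef_rot: [3.142, 0.0, -0.088]
force: [-0.2, -1.9, -0.8]
grip_width: 0.01
grip_force: 25.0
```

Emit:
carry_out(plan=[[[0, 0, 1, 0, 0, 0, 4], [0, 0, 1, 0, 0, 0, 4], [0, 0, 1, 0, 0, 0, 4], [0, 0, 1, 0, 0, 0, 4], [0, 0, 1, 0, 0, 0, 4], [0, 0, 1, 0, 0, 0, 4], [0, 0, 1, 0, 0, 0, 4], [0, 0, 0, 0, 0, 0, 4], [0, 0, 0, 0, 0, 0, 4]]])

```text
time_s: 18.1
ee_pos: [0.519, 0.0958, 0.0535]
eef_rot: [3.142, 0.0, -0.088]
force: [-0.3, -0.9, -1.5]
grip_width: 0.0098
grip_force: 25.0
```

Emit:
carry_out(plan=[[[0, 0, 0.7, 0, 0, 0, 4], [0, 0, 0.7, 0, 0, 0, 4], [0, 0, 0.4, 0, 0, 0, 4], [0, 0, 0, 0, 0, 0, 4], [0, 0, 0, 0, 0, 0, 4], [0, 0, 0, 0, 0, 0, 4]]])

```text
time_s: 18.6
ee_pos: [0.5192, 0.0958, 0.0522]
eef_rot: [-3.142, -0.0, -0.088]
force: [-2.9, -2.6, 5.2]
grip_width: 0.0097
grip_force: 25.0
```

The flange is seated. Now the quarter turn (yaw +), in two halves.

Emit:
carry_out(plan=[[[0, 0, -0.3, 0, 0, -0.05, 4], [0, 0, 0, 0, 0, -0.08, 4], [0, 0, 0, 0, 0, -0.08, 4], [0, 0, 0, 0, 0, -0.08, 4], [0, 0, 0, 0, 0, -0.08, 4], [0, 0, 0, 0, 0, -0.08, 4], [0, 0, 0, 0, 0, -0.08, 4], [0, 0, 0, 0, 0, -0.08, 4], [0, 0, 0, 0, 0, 0, 4]]])

```text
time_s: 19.35
ee_pos: [0.5193, 0.0961, 0.0523]
eef_rot: [-3.141, -0.001, 0.526]
force: [0.5, -0.2, 1.1]
grip_width: 0.0099
grip_force: 25.0
```

Emit:
carry_out(plan=[[[0, 0, 0, 0, 0, -0.1, 4], [0, 0, 0, 0, 0, -0.1, 4], [0, 0, 0, 0, 0, -0.1, 4], [0, 0, 0, 0, 0, -0.1, 4], [0, 0, 0, 0, 0, -0.1, 4], [0, 0, 0, 0, 0, -0.1, 4], [0, 0, 0, 0, 0, -0.1, 4], [0, 0, 0, 0, 0, -0.1, 4], [0, 0, 0, 0, 0, -0.1, 4], [0, 0, 0, 0, 0, -0.05, 4], [0, 0, 0, 0, 0, 0, 4], [0, 0, 0, 0, 0, 0, 4]]])

```text
time_s: 20.35
ee_pos: [0.5192, 0.0959, 0.0522]
eef_rot: [3.141, -0.0, 1.468]
force: [-0.2, 0.8, 1.6]
grip_width: 0.0096
grip_force: 25.0
```

Turned by 89°. I'll release and rise straight up.

Emit:
carry_out(plan=[[[0, 0, 0, 0, 0, 0, 30], [0, 0, 0, 0, 0, 0, 30], [0, 0, 0, 0, 0, 0, 30], [0, 0, 0, 0, 0, 0, 30], [0, 0, 0, 0, 0, 0, 30], [0, 0, -5, 0, 0, 0, 30], [0, 0, -15, 0, 0, 0, 30], [0, 0, -25, 0, 0, 0, 30], [0, 0, -35, 0, 0, 0, 30], [0, 0, -35, 0, 0, 0, 30], [-30, 0, -20, 0, 0, 0, 30], [-30, 0, 0, 0, 0, 0, 30], [-30, 0, 0, 0, 0, 0, 30], [0, 0, 0, 0, 0, 0, 30], [0, 0, 0, 0, 0, 0, 30], [0, 0, 0, 0, 0, 0, 30]]])

```text
time_s: 21.68
ee_pos: [0.5103, 0.0065, 0.1874]
eef_rot: [3.141, -0.0, 1.471]
force: [-1.2, 0.4, -0.1]
grip_width: 0.0299
grip_force: 0.0
```

```bash
python3 - <<'E'
from h import *
w=snap('wrist','w7');o=telemetry.get_obs();print(o['ee_pos'],o['grip_width'],o['force'])
q=proj(w,[.519,.096,.06]).astype(int);print(q)
r=45;y0,x0=q[1]-r,q[0]-r;I=w['pixels'][y0:q[1]+r,x0:q[0]+r].max(2);k=(I<38).astype(np.uint8)
n,l,st,ce=cv2.connectedComponentsWithStats(k);j=1+st[1:,4].argmax();print(st[1:],ce[j])
c=max(cv2.findContours((l==j).astype(np.uint8),0,1)[0],key=cv2.contourArea);print(cv2.minAreaRect(c))
for y in range(l.shape[0]): 
  xs=np.where(l[y]==j)[0]
  if len(xs): print(y+y0,xs[0]+x0,xs[-1]+x0,end=';')
for t in(.0385,.07): print(t,proj(w,[.519,.096,t]))
for s in(-1,1): print('wing end pred',proj(w,np.array([.519,.096,.0705])+s*.013*np.array([.087,.996,0])))
E
```

```text
[0.51028232 0.00689634 0.18723953] 0.03006231479139877 [0.32755168 0.34406868 0.14838004]
[272 119]
[[ 38  34  20  26 333]
 [ 51  34   1   1   1]
 [ 38  51   1   1   1]
 [ 56  54   1   1   1]] [46.95195195 46.90690691]
((46.6146354675293, 46.631710052490234), (18.36871910095215, 24.864120483398438), 12.094757080078125)
108 272 274;109 271 274;110 271 280;111 269 281;112 268 282;113 267 283;114 266 283;115 266 284;116 266 284;117 265 283;118 265 283;119 265 282;120 265 282;121 265 282;122 265 281;123 265 282;124 267 280;125 267 281;126 267 280;127 267 280;128 267 281;129 267 280;130 268 281;131 270 279;132 271 279;133 272 277;0.0385 [273.09179022 119.76187897]
0.07 [272.9118097  118.69146808]
wing end pred [273.10023756 132.47699088]
wing end pred [272.71221278 104.52012515]
```

```bash
python3 -c "
from station import ctrl;print(ctrl.hand_in())"
```

```text
the job is handed in; nothing more can be done
None
```

I handed the job in with the screw seated through both slots, turned about 89° and released; the hand-in gave no verdict, and my last check was from camera pixels and arm readings, not a viewed picture.

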